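# Mark a lantern panel in the pedal press

### The arm

A 6-joint arm with a two-finger parallel gripper is mounted at the origin on a cart in front of the work surface, level with it; the furniture and walls round the work are solid. World frame = base frame: x ahead of the robot, y to its left, z up, the work surface at z = 0. Lengths are in m, angles in rad, forces in N, time in s.
With the tool pointing down it reaches from about 0.35 to 0.775 m from the base axis. Payload 7.3 kg.
Tool frame: the origin (TCP) lies at the very end of the fingers, on their centre line; the grasp point (between the pads) lies 19 mm behind it; z points along the fingers, y is the line along which they close (so a half turn about z gives the same grasp; the last joint's range is limited). The gripper opens to 92 mm and grips with 3 to 60 N. Pads are 19 mm wide; open, the fingers measure 130 mm over their backs; the gripper's body (75 mm by 190 mm) begins 47 mm behind the grasp point.
Start: joints at [0.977, 0.342, 1.524, -0, 1.275, -0.146], TCP at [0.227, 0.473, 0.227] pointing down, gripper open.
Joint ranges: [-2.53, 2.53], [-0.77, 2.02], [0.04, 2.7], [-1, 4.14], [0.28, 2.66], [-3.11, 3.11]. Speed limits (rad/s): [2.57, 2.57, 3.14, 3.14, 3.14, 3.14].

### API

Orientations are given as [roll, pitch, yaw] about the fixed x, y, z axes, in that order (R = Rz(yaw) Ry(pitch) Rx(roll)).
In Python, from cell import telemetry, eyes, job gives the robot as it stands.
- The arm moves only by the tool apply_moves, never from a script. Its arguments are lists of equal length, an entry for each row: "delta_pos": the shift along the world's x, y, z each as a share of 0.4 m, from -1 to 1, a list of three; "dr": the turn, a rotation vector about the world's x, y, z each as a share of 0.5 rad, from -1 to 1, a list of three; "jaw": the opening, from 0 (shut) to 1 (fully open). A call has 1 to 8 rows; each row is the pose to reach, as a shift and turn from the pose commanded when the call began; what a row does not reach only later rows make up. A row lasts 1/12 s, in which the tool goes at most 41.7 mm and 7.16 degrees, less where a joint would pass 70% of its speed; a pose out of reach is approached as far as the arm can. A call with a number of a shift or a turn outside -1 to 1 is refused whole. A call with a gripper value outside its range is refused whole. The fingers move at their own pace and stop on an object; "force" is the grip in N (left out, the last holds). Time passes only in rows, so rows that repeat a pose let the fingers close. It gives the time, the measured TCP pose, the force, the opening and the grip force at its end, in the units of the state.
- telemetry.observe(): the state, without advancing time (a new reading comes with each control period).
- eyes.read_camera(name): name is "scene" or "top" or "wrist"; returns the picture (420x560x3 uint8, red, green, blue); there is no depth.
- eyes.camera_model(name): a dict with "vertical_fov" (degrees; the focal length in pixels is half the picture's height over the tangent of half this angle, whatever the lens; pixels are square), "cx", "cy" (the principal point, pixels), "k1" (the pictures are not rectified: a ray, as slopes to the right and down, at radius r is drawn at 1 + k1 r^2 times it, then the intrinsics apply), "rvec" (rotation vector, rad) and "tvec" (3), from world to camera coordinates, as OpenCV has them; the wrist camera has in their place "hand_eye" (4x4, takes a point from camera to tool coordinates, whose origin is the TCP and whose axes are the flange's). Camera axes: x right, y down, z forward; pixel columns grow to the right and rows downward; lengths in m; the calibration is good to about 2 mm. A picture is of the moment at which its call begins: read the wrist's pose just before it. camera_model takes no time and is no camera call.
- job.hand_in(): hands the job in; it is judged then, once.
The state is a dict: "time": time; "qpos": joint angles; "qvel": joint speeds; "joint_efforts": joint torques, N m; "tool_pos": TCP position; "tool_rot": TCP orientation; "contact_force": force on the tool from outside, world axes, zero at the start; "torque": the same for the moment, N m; "opening": finger opening in m; "grip_force": force on a finger pad.
Only numpy, scipy, OpenCV 4.12 (cv2) and the standard library are available. Lean on these libraries where they do the work, as an engineer would, in place of code of your own. Each camera call takes 0.05 s, during which the arm holds its last target. There are 200 camera calls.

### The job

Mark the tallest of the three plywood lantern panels in the pedal press: draw it up out of its slot in the timber rack, stand it on the press's rest, centred and leaning flat against the back plate, and let go of it. Then press the pedal down to its stop and hold it there for a second so that the ram marks the panel, let the pedal come all the way up, and put the panel back upright, fully down, in the empty slot of the rack. Leave the two shorter panels in the rack and do not disturb the tin and the jar behind the press.

Things in the scene. Friction and masses are not known exactly. Their poses are not given: they have to be found in the camera images.
- tall_panel: The panel to mark: plain plywood, 8 x 100 x 140 mm (thickness x, width y, height z), 45 mm taller than the two others, both faces alike. It stands on edge in one of the rack's three slots and is pinched across its 8 mm at the top edge. Origin: middle of its lower edge (8 mm face); z up along the panel, x through its thickness, y along its width.
- short_panel_1: Plywood panel 8 x 100 x 95 mm (thickness x, width y, height z), one of two alike, standing in a slot of the rack as the tall panel does; it stays there. Origin: middle of its lower edge.
- short_panel_2: Plywood panel 8 x 100 x 95 mm (thickness x, width y, height z), one of two alike, standing in a slot of the rack as the tall panel does; it stays there. Origin: middle of its lower edge.
- rack: Fixed timber block, 130 mm along its x, 86 mm along its y, 71 mm high, with three slots 14 mm wide that run along its y, at x = -36, 0 and +36 mm. Slot floor 15 mm above the origin, straight slot walls up to 60 mm, pointed fins from there to 71 mm that guide a panel in. Origin: middle of the underside, on the table; z up.
- press: Fixed grey pedal press on a base plate 175 mm (x) by 215 mm (y) by 22 mm high; x points away from the robot at yaw 0. Pedal on its left half (y +75 mm), leaning rest on its right half (y -45 mm). Origin: on the table under the base plate, 5 mm to the right of its middle; z up.
- press_rest: The rest: dark steel ledge 110 mm long and back plate 90 mm wide, 85 mm high, leaning back (away from the robot) 0.15 rad. Frame: z up the plate, x into it, y along the ledge. Origin: where the middle of the panel's lower edge belongs, on the ledge, 4 mm before the plate's face, 40 mm above the table. Round lip at x = -20 to -12 mm, 6 mm high in front: pocket 16 mm wide.
- ram: Steel ram, 36 mm round, before the rest; same frame as the rest while the pedal is up: its face then at x = -34 mm, its axis at z = 58 mm; its fixed grey housing reaches from x = -98 to -52 mm, 52 mm wide, up to z = 78 mm. The pedal drives it 28.5 mm along x, so that it just meets the panel's face.
- pedal (a joint): Angle of the pedal: 0 up (spring-loaded, comes up by itself), 0.28 rad at its stop. The pedal is hinged at its far end and its near end goes down.
- pedal_pad (a point): Point to press, on the black ribbed rubber tread, 90 mm in front of the hinge, in the middle of the 60 mm width. It goes down about 25 mm to the stop (from about 69 to 45 mm above the table), needing about 9 N at the stop.
- lid_tin: Bystander: food tin, 57 mm in diameter, 72 mm high, behind the press. Origin: centre of its underside.
- bead_jar: Bystander: glass jar with black lid, 68 mm in diameter, 95 mm high, behind the press. Origin: centre of its underside.

How it is judged:
On the way, in this order (a step that is already met when the one before it is completed fails the run):
1. the tall panel is drawn up clear of the rack (z of tall_panel in the frame of rack above 0.075 m), for 0.1 s.
2. the tall panel stands on the rest, centred within 20 mm, leaning on the back plate, let go of (x of tall_panel in the frame of press_rest between -0.012 and 0.006 m and y of tall_panel in the frame of press_rest between -0.02 and 0.02 m and z of tall_panel in the frame of press_rest between -0.006 and 0.007 m and angle between the z axis of tall_panel and the z axis of press_rest, either way round below 0.14 rad and angle between the y axis of tall_panel and the y axis of press_rest, either way round below 0.14 rad and contact force between the fingers and tall_panel below 0.3 N), for 0.2 s.
3. the pedal is held at its stop with the panel in place on the rest (all of step 2 and value of joint pedal above 0.26 rad), for 0.5 s.
4. the pedal is up again with the panel still on the rest (x of tall_panel in the frame of press_rest between -0.012 and 0.006 m and y of tall_panel in the frame of press_rest between -0.02 and 0.02 m and z of tall_panel in the frame of press_rest between -0.006 and 0.007 m and angle between the z axis of tall_panel and the z axis of press_rest, either way round below 0.14 rad and angle between the y axis of tall_panel and the y axis of press_rest, either way round below 0.14 rad and value of joint pedal below 0.03 rad), for 0.1 s.
At the end, for the whole second after the job is handed in: All three panels stand fully down (within 7 mm of the slot floor) and upright (within 0.2 rad) in the rack's slots, within 30 mm of its middle along the slots, the tall one at rest; the pedal is up (below 0.03 rad) (z of tall_panel in the frame of rack between 0.01 and 0.022 m and x of tall_panel in the frame of rack between -0.046 and 0.046 m and y of tall_panel in the frame of rack between -0.03 and 0.03 m and angle between each of tall_panel, short_panel_1, short_panel_2's own z axis and vertical below 0.2 rad and z of short_panel_1 in the frame of rack between 0.01 and 0.022 m and x of short_panel_1 in the frame of rack between -0.046 and 0.046 m and y of short_panel_1 in the frame of rack between -0.03 and 0.03 m and z of short_panel_2 in the frame of rack between 0.01 and 0.022 m and x of short_panel_2 in the frame of rack between -0.046 and 0.046 m and y of short_panel_2 in the frame of rack between -0.03 and 0.03 m and value of joint pedal below 0.03 rad and linear speed of tall_panel below 0.02 m/s); the robot touches nothing.
It fails at once if a short panel is pulled up out of the rack (z of any of short_panel_1, short_panel_2 in the frame of rack above 0.05 m).
It fails at once if the tin or the jar is pushed more than 30 mm or tipped over (distance of any of lid_tin, bead_jar from where it was at the start of the episode above 0.03 m or angle between any of lid_tin, bead_jar's own z axis and vertical above 0.5 rad).
It also fails if it takes over 67 s, if anything falls off the work surface, if the arm or the gripper's body presses on something with over 40 N, if the wrist force passes 120 N, or if a joint passes its speed limit or range.

## Working session

There is one attempt and no reset: what is moved stays moved. The work goes in short steps, Python scripts to look and compute and a tool call to move; the robot and the scene stay as the last step left them, time stands still between calls to the robot, and variables do not carry over. Pictures are saved under pics/ and viewed, at most 10 in all, crops included, and the job is handed in when it is done.

Besides the shell and the picture viewer there is one more tool, called after "Request:" by a JSON object that holds its "method" and its "body". apply_moves: Moves the arm, as the interface text tells. Its arguments: {"type":"object","properties":{"delta_pos":{"type":"array"},"dr":{"type":"array"},"jaw":{"type":"array"},"force":{"type":"number"}},"required":["delta_pos","dr","jaw"]}

```bash
mkdir -p pics; cat > h.py <<'E'
import numpy as np, cv2
from cell import telemetry, eyes
from scipy.spatial.transform import Rotation as R
def cam(name, st=None):
    m=eyes.camera_model(name); f=210/np.tan(np.radians(m["vertical_fov"])/2)
    if "hand_eye" in m:
        T=np.eye(4); T[:3,:3]=R.from_euler("xyz",st["tool_rot"]).as_matrix(); T[:3,3]=st["tool_pos"]
        T=T@np.array(m["hand_eye"]); return f,m,T[:3,:3],T[:3,3]
    Rm=cv2.Rodrigues(np.array(m["rvec"],float))[0]; return f,m,Rm.T,-Rm.T@np.array(m["tvec"],float).ravel()
def ray(c,px):
    f,m,Rw,o=c; px=np.atleast_2d(np.array(px,float))
    d=(px-[m["cx"],m["cy"]])/f; u=d.copy()
    for _ in range(20): u=d/(1+m["k1"]*(u**2).sum(1,keepdims=True))
    return o,np.c_[u,np.ones(len(u))]@Rw.T
def plane(c,px,z):
    o,d=ray(c,px); return o+d*((z-o[2])/d[:,2:])
def proj(c,P):
    f,m,Rw,o=c; q=(np.atleast_2d(P)-o)@Rw; u=q[:,:2]/q[:,2:]
    return u*(1+m["k1"]*(u**2).sum(1,keepdims=True))*f+[m["cx"],m["cy"]]
def tri(c1,p1,c2,p2):
    o1,d1=ray(c1,p1);o2,d2=ray(c2,p2);out=[]
    for a,b in zip(d1,d2):
        s=np.linalg.lstsq(np.c_[a,-b],o2-o1,rcond=None)[0]
        out.append(np.r_[(o1+a*s[0]+o2+b*s[1])/2,np.linalg.norm(o1+a*s[0]-o2-b*s[1])])
    return np.array(out)
def shot(name,fn):
    st=telemetry.observe(); im=eyes.read_camera(name); cv2.imwrite(f"pics/{fn}.png",im[:,:,::-1]); 
    np.save(f"pics/{fn}.npy",np.r_[st["tool_pos"],st["tool_rot"]]); return im
def load(name,fn):
    p=np.load(f"pics/{fn}.npy"); return cam(name,dict(tool_pos=p[:3],tool_rot=p[3:]))
E
python3 - <<'E'
from h import *
print(telemetry.observe())
for n in("scene","top","wrist"):
    shot(n,n+"0"); print(n,eyes.camera_model(n)); print(load(n,n+"0")[2:])
E
```

```text
{'time': 0.0, 'qpos': array([ 9.76966278e-01,  3.42700384e-01,  1.52500816e+00,  8.14365612e-06,
        1.27539665e+00, -1.46011796e-01]), 'qvel': array([ 0.00083655,  0.00133761, -0.00010315,  0.00037141, -0.00157993,
        0.00064165]), 'joint_efforts': array([ 5.53555674e-04, -4.31243026e+01, -2.44223338e+01,  7.18810502e-02,
        5.55378338e-02, -1.04976680e-04]), 'tool_pos': array([0.2270806 , 0.47290269, 0.22605965]), 'tool_rot': array([-3.14009735e+00, -2.27768192e-04,  2.69377185e+00]), 'contact_force': array([-0.14170887,  0.45100025,  1.35603591]), 'torque': array([-0.04184672,  0.00163006, -0.06308069]), 'grip_force': 0.0, 'opening': 0.09205118748590596}
scene {'vertical_fov': 55.77175968001716, 'cx': 279.7936242395949, 'cy': 208.43440777043588, 'k1': -0.04955050838517892, 'rvec': array([ 0.93127702, -2.59808289,  0.95640903]), 'tvec': array([0.34958218, 0.41970504, 0.60918964])}
(array([[-0.77492494, -0.48863542,  0.40090742],
       [-0.63194677,  0.58734383, -0.50563871],
       [ 0.01160248, -0.6451842 , -0.76393896]]), array([0.23175405, 0.28243603, 0.73211474])
[... 431 characters left out ...]
st {'vertical_fov': 69.4373709242031, 'cx': 284.60881941993773, 'cy': 211.11208163295865, 'k1': -0.018284106488537406, 'hand_eye': array([[-6.69771005e-04, -9.67613049e-01, -2.52437197e-01,
         6.64648225e-02],
       [ 9.99999613e-01, -7.92006644e-04,  3.82610879e-04,
        -1.78297183e-03],
       [-5.70151216e-04, -2.52436843e-01,  9.67613205e-01,
        -1.57026486e-01],
       [ 0.00000000e+00,  0.00000000e+00,  0.00000000e+00,
         1.00000000e+00]])}
(array([[ 4.33586442e-01,  8.72051386e-01,  2.27000391e-01],
       [ 9.01111655e-01, -4.19389855e-01, -1.10045149e-01],
       [-7.63363448e-04,  2.52266783e-01, -9.67657423e-01]]), array([0.16653921, 0.50029068, 0.38316256]))
```

```bash
python3 -c "
import cv2;a=cv2.imread('pics/scene0.png');b=cv2.imread('pics/top0.png');import numpy as np
cv2.imwrite('pics/a.png',cv2.resize(a,(800,600),interpolation=cv2.INTER_CUBIC));cv2.imwrite('pics/b.png',cv2.resize(b,(800,600),interpolation=cv2.INTER_CUBIC))"
```

```text
(no output)
```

View pics/a.png

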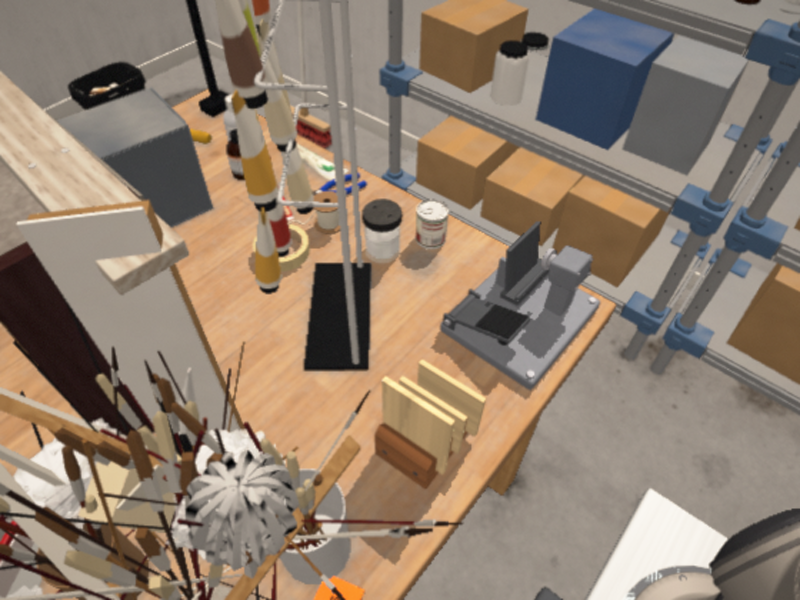

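View pics/b.png

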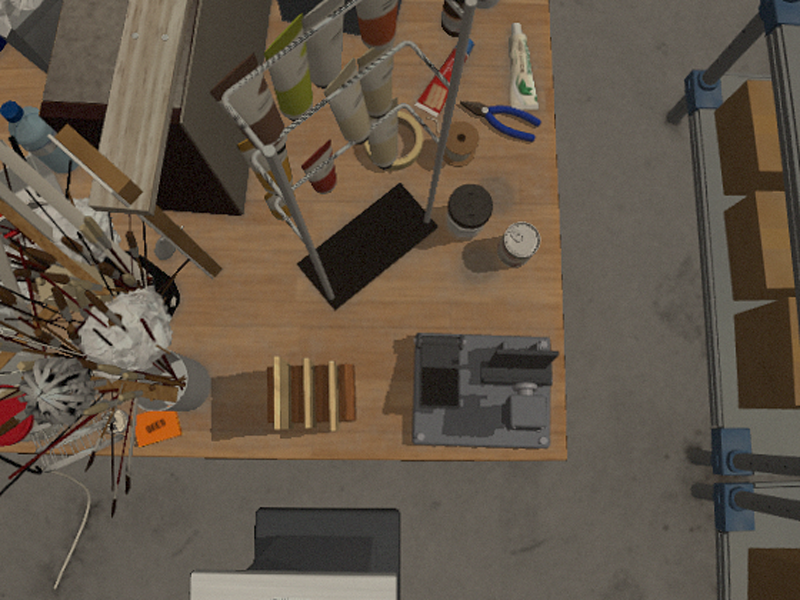

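The scene view (800-px scale) shows the tall panel in the rack's nearest slot, with its top edge from about (385,380) to (453,432). In the top view it is the leftmost panel, at column 277. The press rest plate is at about (520,358) in the top view. Next I'll make rough fixes and zoomed crops.

```bash
python3 - <<'E'
from h import *
s=load("scene","scene0");t=load("top","top0")
k=.7
P=lambda *a:np.array(a)*k
print("tall top far,near",tri(s,P([385,380],[453,432]),t,P([277,357],[277,430])).round(4))
print("rear panel",tri(s,P([420,362],[485,402]),t,P([333,361],[333,430])).round(4))
print("plate top ends",tri(s,P([508,252],[540,224]),t,P([487,348],[557,352])).round(4))
print("base corners z.022",plane(t,P([415,334],[415,446],[550,446],[550,335]),.022).round(4))
print("pedal",plane(t,P([440,385]),.069).round(4),"rack",plane(t,P([355,364],[354,420]),.06).round(4))
a=cv2.imread('pics/scene0.png')[140:350,250:430];b=cv2.imread('pics/top0.png')[225:325,180:400]
cv2.imwrite('pics/c.png',cv2.resize(np.ascontiguousarray(a),None,fx=2.8,fy=2.8,interpolation=cv2.INTER_CUBIC))
E
```

```text
tall top far,near [[0.4695 0.0092 0.1511 0.0015]
 [0.3696 0.0077 0.1402 0.0022]]
rear panel [[ 0.4699 -0.0642  0.1042  0.0007]
 [ 0.3702 -0.0668  0.107   0.0019]]
plate top ends [[ 0.4826 -0.2847  0.1337  0.0093]
 [ 0.4811 -0.3875  0.1181  0.005 ]]
base corners z.022 [[ 0.5205 -0.1863  0.022 ]
 [ 0.3468 -0.1866  0.022 ]
 [ 0.347  -0.396   0.022 ]
 [ 0.5204 -0.4006  0.022 ]]
pedal [[ 0.4381 -0.2216  0.069 ]] rack [[ 0.4693 -0.0942  0.06  ]
 [ 0.3856 -0.094   0.06  ]]
```

Request:
{"method": "apply_moves", "body": {"delta_pos": [[0,0,0.1],[0,0,0.2],[0,0,0.3],[0,0,0.4],[0,0,0.5],[0.02,-0.1,0.55],[0.04,-0.2,0.55],[0.06,-0.3,0.55]], "dr": [[0,0,0.11],[0,0,0.22],[0,0,0.34],[0,0,0.45],[0,0,0.56],[0,0,0.67],[0,0,0.78],[0,0,0.896]], "jaw": [1,1,1,1,1,1,1,1]}}

```text
time: 0.82
tool_pos: [0.2511, 0.3541, 0.4475]
tool_rot: [3.14, 0.002, -3.137]
contact_force: [0.6, 0.4, 0.6]
opening: 0.0917
grip_force: 0.0
```

Request:
{"method": "apply_moves", "body": {"delta_pos": [[0.03,-0.09,0],[0.07,-0.19,0],[0.11,-0.29,0],[0.15,-0.39,0],[0.19,-0.49,-0.05],[0.24,-0.59,-0.1],[0.29,-0.68,-0.15],[0.33,-0.77,-0.2]], "dr": [[0,0,0],[0,0,0],[0,0,0],[0,0,0],[0,0,0],[0,0,0],[0,0,0],[0,0,0]], "jaw": [1,1,1,1,1,1,1,1]}}

```text
time: 1.48
tool_pos: [0.3743, 0.0641, 0.3767]
tool_rot: [3.141, 0.001, 3.142]
contact_force: [0.8, 0.1, -0.4]
opening: 0.0918
grip_force: 0.0
```

Request:
{"method": "apply_moves", "body": {"delta_pos": [[0.01,-0.08,-0.1],[0.02,-0.09,-0.14],[0.02,-0.09,-0.14],[0.02,-0.09,-0.14],[0.02,-0.09,-0.14]], "dr": [[0,0,0],[0,0,0],[0,0,0],[0,0,0],[0,0,0]], "jaw": [1,1,1,1,1]}}

```text
time: 1.9
tool_pos: [0.3823, 0.0306, 0.3227]
tool_rot: [3.141, 0.002, -3.141]
contact_force: [-0.8, 0.4, 1.0]
opening: 0.0919
grip_force: 0.0
```

```bash
python3 - <<'E'
from h import *
im=shot("wrist","w1")
cv2.imwrite('pics/d.png',cv2.resize(im[:,:,::-1],(800,600),interpolation=cv2.INTER_CUBIC))
E
```

```text
(no output)
```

View pics/d.png

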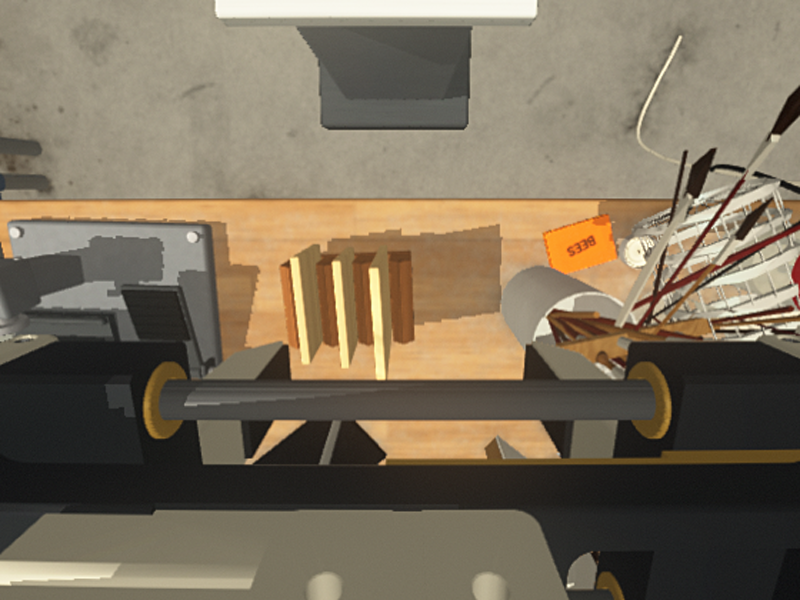

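The wrist view shows the three panels' top edges as pale strips. The rightmost is the tall one, at about column 380 and rows 253–380 (800-px scale); its neighbours are at columns 343 and 305. I'll segment the strips next.

```bash
cat >> h.py <<'E'
def strips(fn,box,vmin=200,show=True):
    im=cv2.imread(f"pics/{fn}.png"); x0,y0,x1,y1=box
    h=cv2.cvtColor(im,cv2.COLOR_BGR2HSV)
    m=((h[...,0]>=18)&(h[...,0]<34)&(h[...,1]>60)&(h[...,2]>vmin)).astype(np.uint8)*255
    q=np.zeros_like(m);q[y0:y1,x0:x1]=m[y0:y1,x0:x1]
    out=[]
    for c in cv2.findContours(q,cv2.RETR_EXTERNAL,cv2.CHAIN_APPROX_NONE)[0]:
        if cv2.contourArea(c)<25: continue
        p=c[:,0].astype(float); r=cv2.minAreaRect(c); b=cv2.boxPoints(r); b=b[np.argsort(b[:,1])]
        out.append((r,b[:2].mean(0),b[2:].mean(0)))
    return sorted(out,key=lambda o:o[0][0][0])
E
python3 - <<'E'
from h import *
for fn,box in(("w1",(190,160,300,270)),("top0",(180,240,250,310)),("scene0",(260,245,345,335))):
    im=cv2.cvtColor(cv2.imread(f"pics/{fn}.png"),cv2.COLOR_BGR2HSV)
    for v in(170,200,225):
        print(fn,v,[(np.round(r[1]).tolist(),a.round(1).tolist(),b.round(1).tolist()) for r,a,b in strips(fn,box,v)])
im=cv2.cvtColor(cv2.imread("pics/top0.png"),cv2.COLOR_BGR2HSV);print(im[275,185:240].tolist())
im=cv2.cvtColor(cv2.imread("pics/w1.png"),cv2.COLOR_BGR2HSV);print(im[220,255:285].tolist())
E
```

```text
w1 170 [([77.0, 6.0], [205.5, 178.8000030517578], [214.0, 255.10000610351562]), ([76.0, 6.0], [234.89999389648438, 181.8000030517578], [241.60000610351562, 257.1000061035156]), ([78.0, 7.0], [261.5, 186.89999389648438], [266.0, 265.20001220703125])]
w1 200 [([77.0, 6.0], [205.39999389648438, 178.8000030517578], [213.8000030517578, 255.10000610351562]), ([75.0, 6.0], [234.89999389648438, 182.8000030517578], [241.5, 257.1000061035156]), ([78.0, 7.0], [261.3999938964844, 187.0], [265.8999938964844, 265.20001220703125])]
w1 225 [([76.0, 6.0], [205.39999389648438, 179.6999969482422], [213.6999969482422, 255.10000610351562]), ([75.0, 6.0], [234.8000030517578, 182.8000030517578], [241.3000030517578, 257.1000061035156]), ([77.0, 7.0], [261.3999938964844, 187.89999389648438], [265.8999938964844, 265.1000061035156])]
top0 170 [([49.0, 3.0], [193.5, 250.0], [193.5, 299.0]), ([47.0, 3.0], [214.5, 251.0], [214.5, 298.0]), ([47.0, 3.0], [231.39999389648438, 253.0], [232.6999969482422, 300.0])]
top0 200 []
top0 225 []
scene0 170 [([64.0, 22.0], [266.79998779296875, 267.20001220703125], [322.7000122
[... 1406 characters left out ...]
9, 80], [15, 188, 65], [15, 159, 72], [11, 174, 66], [12, 163, 64], [17, 121, 118], [18, 110, 176], [18, 114, 183], [18, 113, 178], [19, 106, 151], [17, 119, 111], [17, 114, 105], [12, 141, 85], [12, 172, 89], [12, 162, 77]]
[[13, 167, 124], [13, 172, 141], [13, 174, 141], [13, 177, 138], [14, 177, 143], [20, 127, 242], [30, 72, 255], [28, 73, 254], [27, 72, 253], [27, 74, 253], [27, 76, 255], [25, 101, 255], [18, 131, 179], [18, 131, 142], [18, 129, 142], [18, 131, 142], [18, 126, 142], [18, 126, 144], [17, 140, 144], [14, 162, 124], [12, 169, 125], [13, 166, 126], [13, 173, 121], [13, 166, 121], [13, 172, 123], [13, 167, 125], [13, 173, 133], [13, 172, 138], [13, 170, 144], [13, 170, 144]]
```

```bash
python3 - <<'E'
from h import *
w=load("wrist","w1");t=load("top","top0");s=load("scene","scene0")
W=strips("w1",(190,160,300,270));T=strips("top0",(180,240,250,310),170);S=strips("scene0",(260,245,345,335),225)
for i in range(3):
    a,b=W[2-i],T[i]; c=S[i]
    # wrist row-min = near(-x) ; top row-min = far ; scene left = far
    for nm,wp,tp,sp in(("far",a[2],b[1],c[1]),("near",a[1],b[2],c[2])):
        print(i,nm,tri(w,[wp],t,[tp]).round(4),tri(w,[wp],s,[sp]).round(4),tri(s,[sp],t,[tp]).round(4))
print(np.load("pics/w1.npy"))
E
```

```text
0 far [[0.4689 0.0085 0.1497 0.0046]] [[0.4717 0.006  0.1464 0.0049]] [[0.4699 0.0097 0.1561 0.0009]]
0 near [[0.3734 0.0049 0.1603 0.0032]] [[0.3737 0.0032 0.1513 0.    ]] [[0.3735 0.0061 0.1565 0.0023]]
1 far [[ 4.717e-01 -2.710e-02  1.163e-01  2.000e-04]] [[ 0.4753 -0.0284  0.1071  0.0009]] [[ 0.4726 -0.0264  0.1113  0.0012]]
1 near [[ 0.3757 -0.0305  0.1182  0.0027]] [[ 0.3763 -0.0332  0.1059  0.0006]] [[ 0.3756 -0.0296  0.1124  0.0025]]
2 far [[ 4.677e-01 -6.190e-02  1.193e-01  1.000e-04]] [[ 0.472  -0.0647  0.1077  0.0011]] [[ 0.4686 -0.0613  0.1138  0.0011]]
2 near [[ 0.3717 -0.0669  0.1142  0.0031]] [[ 0.3719 -0.0692  0.1074  0.0012]] [[ 0.3723 -0.0663  0.1118  0.0017]]
[ 3.82317549e-01  3.05950601e-02  3.22679613e-01  3.14133439e+00
  1.81762972e-03 -3.14094295e+00]
```

Request:
{"method": "apply_moves", "body": {"delta_pos": [[0.05,-0.03,0],[0.098,-0.06,-0.05],[0.098,-0.06,-0.15],[0.098,-0.06,-0.25],[0.098,-0.06,-0.34],[0.098,-0.06,-0.41],[0.098,-0.06,-0.46],[0.098,-0.06,-0.46]], "dr": [[0,0,0.04],[0,0,0.08],[0,0,0.08],[0,0,0.08],[0,0,0.08],[0,0,0.08],[0,0,0.08],[0,0,0.08]], "jaw": [0.5,0.5,0.5,0.5,0.5,0.5,0.5,0.5]}}

```text
time: 2.62
tool_pos: [0.4198, 0.0073, 0.1353]
tool_rot: [3.14, -0.004, -3.099]
contact_force: [-0.3, -0.4, -0.0]
opening: 0.047
grip_force: 0.0
```

Request:
{"method": "apply_moves", "body": {"delta_pos": [[0,0,-0.015],[0,0,-0.022],[0,0,-0.022],[0,0,-0.022],[0,0,-0.022],[0,0,-0.022],[0,0,-0.022],[0,0,-0.022]], "dr": [[0,0,0],[0,0,0],[0,0,0],[0,0,0],[0,0,0],[0,0,0],[0,0,0],[0,0,0]], "jaw": [0.5,0.5,0,0,0,0,0,0], "force": 30}}

```text
time: 3.28
tool_pos: [0.4213, 0.0059, 0.1287]
tool_rot: [-3.142, 0.001, -3.101]
contact_force: [-0.2, -0.1, 0.5]
opening: 0.0104
grip_force: 0.0
```

Request:
{"method": "apply_moves", "body": {"delta_pos": [[0,0,0],[0,0,0],[0,0,0],[0,0,0]], "dr": [[0,0,0],[0,0,0],[0,0,0],[0,0,0]], "jaw": [0,0,0,0]}}

```text
time: 3.62
tool_pos: [0.4213, 0.0059, 0.1286]
tool_rot: [-3.141, 0.0, -3.101]
contact_force: [-1.3, -0.4, 4.2]
opening: 0.0081
grip_force: 30.0
```

Request:
{"method": "apply_moves", "body": {"delta_pos": [[0,0,0.03],[0,0,0.08],[0,0,0.14],[0,0,0.2],[0,0,0.27],[0,0,0.34],[0,0,0.38],[0,0,0.38]], "dr": [[0,0,0],[0,0,0],[0,0,0],[0,0,0],[0,0,0],[0,0,0],[0,0,0],[0,0,0]], "jaw": [0,0,0,0,0,0,0,0]}}

```text
time: 4.28
tool_pos: [0.4226, 0.0058, 0.2834]
tool_rot: [-3.141, 0.006, -3.101]
contact_force: [0.1, -0.0, -1.2]
opening: 0.0081
grip_force: 30.0
```

```bash
python3 - <<'E'
from h import *
im=shot("wrist","w2"); s=shot("scene","scene2"); t=shot("top","top2")
a=s[140:350,270:430,::-1];b=t[200:330,170:400,::-1]
a=cv2.resize(a,(457,600),interpolation=cv2.INTER_CUBIC);b=cv2.resize(b,(343,194),interpolation=cv2.INTER_CUBIC);c=np.zeros((600,343,3),np.uint8);c[:194]=b;c[200:457]=cv2.resize(im[:,:,::-1],(343,257))
cv2.imwrite('pics/e.png',np.hstack([a,c]))
E
```

```text
(no output)
```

View pics/e.png

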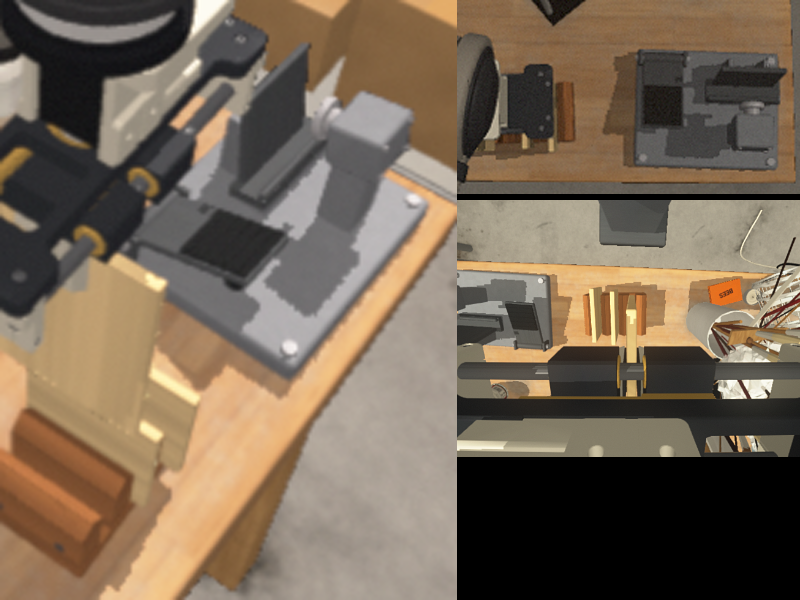

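The panel is held upright and clear of the rack, with both short panels still in place. The press rest plate shows at about (350–380,157–235) in the full scene image. I'll zoom in on the press in both views.

```bash
python3 - <<'E'
from h import *
a=cv2.imread('pics/scene0.png')[150:275,300:430];b=cv2.imread('pics/top0.png')[228:318,280:400]
a=cv2.resize(a,(390,375),interpolation=cv2.INTER_CUBIC);b=cv2.resize(b,(400,300),interpolation=cv2.INTER_CUBIC)
for i,(w) in enumerate((a,b)): w[:]=np.clip(255*(w/255.)**.6,0,255)
c=np.zeros((600,800,3),np.uint8);c[:375,:390]=a;c[:300,400:]=b
c=cv2.resize(c[:375],(800,375))
cv2.imwrite('pics/f.png',c)
E
```

```text
(no output)
```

View pics/f.png

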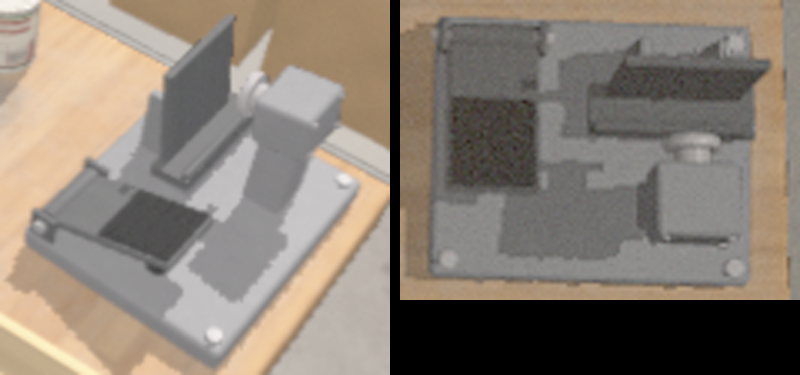

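```bash
python3 - <<'E'
from h import *
w=load("wrist","w1");t=load("top","top0");s=load("scene","scene0")
S=lambda *p:np.array(p)/3+[300,150]
T=lambda *p:(np.array(p)-[400,0])/3.3333+[280,228]
print("plate top L,R",tri(s,S([166,76],[233,17]),t,T([627,62],[768,64])).round(4))
print("ledge (z=.046) lip ends L,R", plane(t,T([590,133],[752,137]),.046).round(4), plane(s,S([187,187]),.04).round(4))
print("base bolts z.025", plane(t,T([447,258],[735,268],[734,42]),.025).round(4))
print("bolt tri",tri(s,S([213,335],[344,181]),t,T([447,258],[735,268])).round(4))
print("base corners",plane(t,T([432,274],[748,284],[748,26],[434,18]),.022).round(4))
print("pedal near edge corners / far rubber", tri(s,S([166,264],[213,211],[101,231],[138,190]),t,T([447,187],[533,187],[450,96],[536,97])).round(4))
E
```

```text
plate top L,R [[ 0.4833 -0.2988  0.1234  0.0027]
 [ 0.4806 -0.3871  0.1216  0.0017]]
ledge (z=.046) lip ends L,R [[ 0.4432 -0.2869  0.046 ]
 [ 0.4409 -0.3939  0.046 ]] [[ 0.4432 -0.2868  0.04  ]]
base bolts z.025 [[ 0.3617 -0.1944  0.025 ]
 [ 0.3554 -0.3854  0.025 ]
 [ 0.5061 -0.3885  0.025 ]]
bolt tri [[ 0.3618 -0.1943  0.0258  0.0004]
 [ 0.3557 -0.3858  0.0228  0.0006]]
base corners [[ 0.3511 -0.1846  0.022 ]
 [ 0.3448 -0.3946  0.022 ]
 [ 0.5174 -0.3991  0.022 ]
 [ 0.5214 -0.1856  0.022 ]]
pedal near edge corners / far rubber [[ 4.075e-01 -1.917e-01  7.300e-02  1.100e-03]
 [ 4.061e-01 -2.460e-01  8.060e-02  2.200e-03]
 [ 4.643e-01 -1.949e-01  6.060e-02  3.000e-03]
 [ 4.661e-01 -2.509e-01  5.210e-02  1.000e-04]]
```

Request:
{"method": "apply_moves", "body": {"delta_pos": [[0,-0.08,0.02],[0,-0.17,0.04],[0,-0.26,0.05],[0,-0.35,0.05],[0,-0.44,0.05],[0,-0.53,0.05],[0,-0.62,0.05],[0,-0.7,0.05]], "dr": [[0,0,0],[0,0,0],[0,0,0],[0,0,-0.2],[0,0,-0.4],[0,0,-0.6],[0,0,-0.8],[0,0,-1]], "jaw": [0,0,0,0,0,0,0,0]}}

```text
time: 5.1
tool_pos: [0.4202, -0.2758, 0.2982]
tool_rot: [3.141, -0.004, 2.676]
contact_force: [0.9, 0.3, -0.9]
opening: 0.008
grip_force: 30.0
```

Request:
{"method": "apply_moves", "body": {"delta_pos": [[0,-0.03,0],[0,-0.07,0],[0,-0.1,0],[0,-0.14,0],[0,-0.17,0],[0,-0.17,0]], "dr": [[0,0,-0.2],[0,0,-0.4],[0,0,-0.6],[0,0,-0.8],[0,0,-1],[0,0,-1]], "jaw": [0,0,0,0,0,0]}}

```text
time: 5.6
tool_pos: [0.4204, -0.3435, 0.2977]
tool_rot: [-3.141, -0.004, 2.176]
contact_force: [-0.3, 0.4, -2.3]
opening: 0.0081
grip_force: 30.0
```

Request:
{"method": "apply_moves", "body": {"delta_pos": [[0,0,0],[0,0,0],[0.03,0,0],[0.06,0,0],[0.06,0,0],[0.06,0,0]], "dr": [[0,0,-0.2],[0,0,-0.4],[0,0,-0.6],[0,0,-0.8],[0,0,-1],[0,0,-1]], "jaw": [0,0,0,0,0,0]}}

```text
time: 6.1
tool_pos: [0.4453, -0.3408, 0.2988]
tool_rot: [-3.14, -0.003, 1.682]
contact_force: [0.1, 0.1, -1.6]
opening: 0.0076
grip_force: 30.0
```

Request:
{"method": "apply_moves", "body": {"delta_pos": [[0.04,0,0],[0.08,0,0],[0.099,-0.003,-0.05],[0.099,-0.003,-0.12],[0.099,-0.003,-0.19],[0.099,-0.003,-0.24],[0.099,-0.003,-0.24],[0.099,-0.003,-0.24]], "dr": [[-0.004,0.1,-0.092],[-0.008,0.2,-0.184],[-0.013,0.3,-0.276],[-0.013,0.3,-0.276],[-0.013,0.3,-0.276],[-0.013,0.3,-0.276],[-0.013,0.3,-0.276],[-0.013,0.3,-0.276]], "jaw": [0,0,0,0,0,0,0,0]}}

```text
time: 6.77
tool_pos: [0.4841, -0.3425, 0.2034]
tool_rot: [-2.989, -0.002, 1.547]
contact_force: [0.8, 0.0, -0.2]
opening: 0.0079
grip_force: 30.0
```

```bash
python3 - <<'E'
from h import *
print(telemetry.observe()["tool_rot"],telemetry.observe()["tool_pos"],telemetry.observe()["qpos"])
w=shot("wrist","w3"); s=shot("scene","scene3");shot("top","top3")
a=cv2.resize(w[:,:,::-1],(480,360),interpolation=cv2.INTER_CUBIC)
b=cv2.resize(s[130:250,310:420,::-1],(320,349),interpolation=cv2.INTER_CUBIC)
c=np.zeros((360,800,3),np.uint8);c[:,:480]=a;c[:349,480:]=b
cv2.imwrite('pics/g.png',np.clip(255*(c/255.)**.7,0,255))
E
```

```text
[-2.98894151e+00 -2.48329627e-03  1.54707293e+00] [ 0.484092   -0.34246831  0.20339506] [-0.6949305   0.56455067  1.23892236 -0.09335525  1.46001872 -0.6554031 ][ WARN:0@1.494] global loadsave.cpp:1063 imwrite_ Unsupported depth image for selected encoder is fallbacked to CV_8U.
```

View pics/g.png

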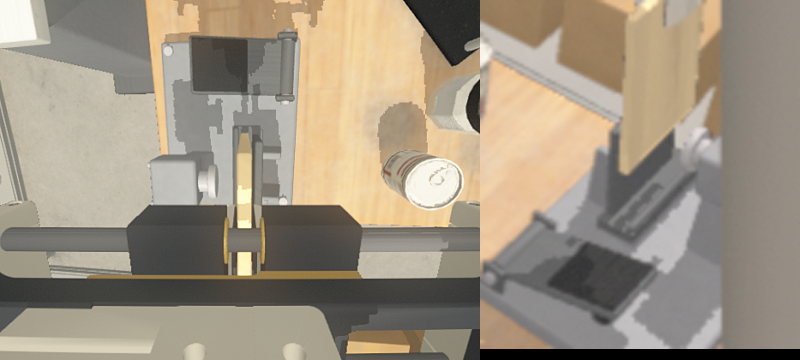

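The wrist view shows the panel edge-on at columns 236–256 (480-px scale), above the ledge end at rows 125–200, with the plate to its right. I'll zoom in there to see how the panel sits over the pocket.

```bash
python3 - <<'E'
from h import *
w=cv2.imread("pics/w3.png")[130:250,230:350]
c=cv2.resize(w,(600,600),interpolation=cv2.INTER_CUBIC)
cv2.imwrite('pics/i.png',np.clip(255*(c/255.)**.6,0,255).astype(np.uint8))
# predicted pixel of key points in rest frame
c=load("wrist","w3"); o=np.array([.4635,-.342,.040]); Rr=(R.from_euler("z",-.027)*R.from_euler("y",.15)).as_matrix()
for n,p in dict(lip_out_L=(-.02,.055,0),lipin_L=(-.012,.055,.0),faceL_bot=(.004,.045,0),faceL_top=(.004,.045,.085)).items():
    print(n,((proj(c,o+Rr@np.array(p))[0]-[230,130])*5).round(0))
p=np.load("pics/w3.npy");Rt=R.from_euler("xyz",p[3:]).as_matrix()
for sx in(-.004,.004): print("panel bottom L corner",((proj(c,p[:3]+Rt@np.array([.05,sx,.1136]))[0]-[230,130])*5).round(0),((proj(c,p[:3]+Rt@np.array([.05,sx,-.026]))[0]-[230,130])*5).round(0))
E
```

```text
lip_out_L [197.  66.]
lipin_L [235.  66.]
faceL_bot [312. 115.]
faceL_top [324. 150.]
panel bottom L corner [247. 103.] [221. 197.]
panel bottom L corner [293. 103.] [314. 197.]
```

View pics/i.png

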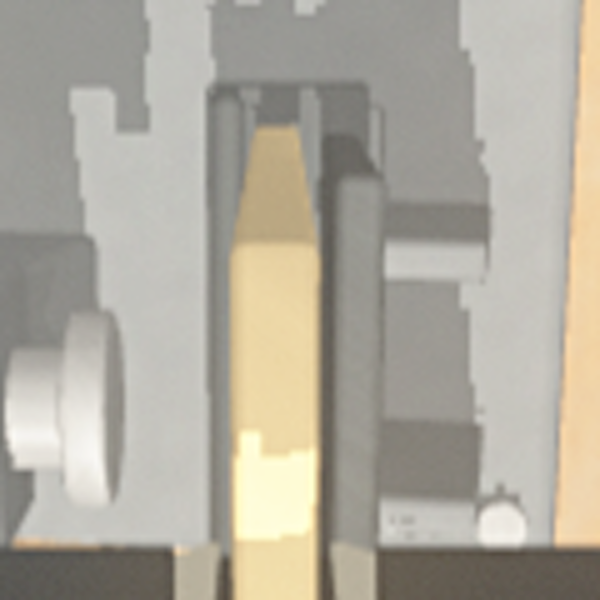

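The zoom shows the panel's lower end at columns 255–300, row 125. It lies between the lip (208–245) and the plate face (about 322). The panel and the rest are off from prediction by the same amount (about +9, +20 px), so the relative placing is right, and I'll lower it.

Request:
{"method": "apply_moves", "body": {"delta_pos": [[-0.001,0,-0.02],[-0.004,0,-0.04],[-0.007,0,-0.06],[-0.01,0,-0.08],[-0.013,0,-0.1],[-0.015,0,-0.112],[-0.015,0,-0.112],[-0.015,0,-0.112]], "dr": [[0,0,0],[0,0,0],[0,0,0],[0,0,0],[0,0,0],[0,0,0],[0,0,0],[0,0,0]], "jaw": [0,0,0,0,0,0,0,0]}}

```text
time: 7.58
tool_pos: [0.4786, -0.3432, 0.1593]
tool_rot: [-2.991, -0.0, 1.544]
contact_force: [0.4, 1.2, -1.1]
opening: 0.0077
grip_force: 30.0
```

Request:
{"method": "apply_moves", "body": {"delta_pos": [[-0.0005,0,-0.004],[-0.001,0,-0.008],[-0.001,0,-0.012],[-0.001,0,-0.012],[-0.001,0,-0.012]], "dr": [[0,0,0],[0,0,0],[0,0,0],[0,0,0],[0,0,0]], "jaw": [0,0,0,0,0]}}

```text
time: 8.0
tool_pos: [0.4784, -0.3432, 0.1549]
tool_rot: [-2.992, 0.0, 1.544]
contact_force: [-0.4, -0.4, -1.3]
opening: 0.0078
grip_force: 30.0
```

Request:
{"method": "apply_moves", "body": {"delta_pos": [[0,0,-0.003],[-0.001,0,-0.006],[-0.001,0,-0.008],[-0.001,0,-0.008],[-0.001,0,-0.008]], "dr": [[0,0,0],[0,0,0],[0,0,0],[0,0,0],[0,0,0]], "jaw": [0,0,0,0,0]}}

```text
time: 8.42
tool_pos: [0.4784, -0.3434, 0.1528]
tool_rot: [-2.993, 0.001, 1.544]
contact_force: [0.4, 1.3, 5.3]
opening: 0.008
grip_force: 30.0
```

Request:
{"method": "apply_moves", "body": {"delta_pos": [[0,0,0],[0,0,0],[0,0,0],[0,0,0],[0,0,0],[0,0,0],[0,0,0],[0,0,0]], "dr": [[0,0,0],[0,0,0],[0,0,0],[0,0,0],[0,0,0],[0,0,0],[0,0,0],[0,0,0]], "jaw": [0.12,0.15,0.2,0.25,0.3,0.4,0.4,0.4]}}

```text
time: 9.08
tool_pos: [0.4779, -0.3432, 0.1516]
tool_rot: [-2.992, 0.0, 1.544]
contact_force: [0.3, -0.6, -0.1]
opening: 0.0364
grip_force: 0.0
```

Request:
{"method": "apply_moves", "body": {"delta_pos": [[0.006,0,0.04],[0.015,0,0.1],[0.027,0,0.18],[0.039,0,0.26],[0.039,0,0.26],[0.039,0,0.26]], "dr": [[0,0,0],[0,0,0],[0,0,0],[0,0,0],[0,0,0],[0,0,0]], "jaw": [0.4,0.4,0.4,0.4,0.4,0.4]}}

```text
time: 9.58
tool_pos: [0.4944, -0.3437, 0.2576]
tool_rot: [-2.995, 0.003, 1.544]
contact_force: [0.3, -0.5, -1.0]
opening: 0.0367
grip_force: 0.0
```

```bash
python3 - <<'E'
from h import *
st=telemetry.observe();print(st["tool_rot"],st["tool_pos"],st["time"])
w=shot("wrist","w4"); s=shot("scene","scene4");shot("top","top4")
a=cv2.resize(w[100:310,160:440,::-1],(480,360),interpolation=cv2.INTER_CUBIC)
b=cv2.resize(s[130:250,310:420,::-1],(320,349),interpolation=cv2.INTER_CUBIC)
c=np.zeros((360,800,3),np.uint8);c[:,:480]=a;c[:349,480:]=b
cv2.imwrite('pics/j.png',np.clip(255*(c/255.)**.7,0,255).astype(np.uint8))
E
```

```text
[-2.99533248  0.00314332  1.54379344] [ 0.49438937 -0.34372197  0.25764441] 9.5833
```

View pics/j.png

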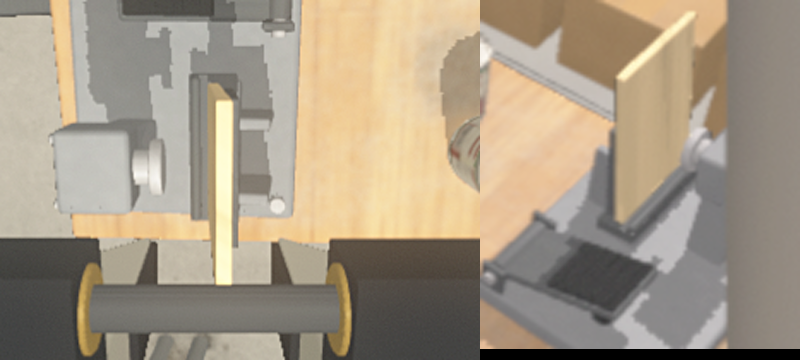

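The panel stands in the pocket and leans on the plate (crop columns 210–235), centred over the ledge, and the fingers are clear of it. The pedal tread is free, so I'll go there next.

Request:
{"method": "apply_moves", "body": {"delta_pos": [[-0.04,0.08,0],[-0.08,0.16,0],[-0.12,0.24,0],[-0.148,0.305,-0.02],[-0.148,0.305,-0.11],[-0.148,0.305,-0.2],[-0.148,0.305,-0.29],[-0.148,0.305,-0.37]], "dr": [[-0.002,-0.08,0],[-0.004,-0.16,0],[-0.006,-0.24,0],[-0.008,-0.295,0],[-0.008,-0.295,0],[-0.008,-0.295,0],[-0.008,-0.295,0],[-0.008,-0.295,0]], "jaw": [0,0,0,0,0,0,0,0]}}

```text
time: 10.4
tool_pos: [0.4329, -0.2202, 0.1051]
tool_rot: [-3.137, -0.001, 1.544]
contact_force: [0.9, -0.6, -0.2]
opening: 0.0003
grip_force: 0.0
```

```bash
python3 - <<'E'
from h import *
T=lambda *p:(np.array(p)-[400,0])/3.3333+[280,228]
t=load("top","top0")
print("hinge",plane(t,T([495,28]),.06).round(4),"pad edges",plane(t,T([491,97],[490,187]),.069).round(4))
print(telemetry.observe()["tool_pos"],telemetry.observe()["tool_rot"])
E
```

```text
hinge [[ 0.5102 -0.2237  0.06  ]] pad edges [[ 0.4645 -0.2202  0.069 ]
 [ 0.4072 -0.2194  0.069 ]]
[ 0.43292314 -0.22017096  0.1051299 ] [-3.13726377e+00 -1.06656312e-03  1.54362561e+00]
```

Request:
{"method": "apply_moves", "body": {"delta_pos": [[-0.01,0,-0.04],[-0.02,0,-0.08],[-0.02,0,-0.1],[-0.02,0,-0.115],[-0.02,0,-0.12],[-0.02,0,-0.12]], "dr": [[0,0,0],[0,0,0],[0,0,0],[0,0,0],[0,0,0],[0,0,0]], "jaw": [0,0,0,0,0,0]}}

```text
time: 10.9
tool_pos: [0.4258, -0.2208, 0.0595]
tool_rot: [-3.138, -0.001, 1.543]
contact_force: [-3.0, 2.5, 6.0]
opening: 0.0005
grip_force: 2.6
```

Request:
{"method": "apply_moves", "body": {"delta_pos": [[0,0,-0.01],[0,0,-0.02],[0,0,-0.025],[0,0,-0.025],[0,0,-0.025]], "dr": [[0,0,0],[0,0,0],[0,0,0],[0,0,0],[0,0,0]], "jaw": [0,0,0,0,0]}}

```text
time: 11.32
tool_pos: [0.4259, -0.2212, 0.0503]
tool_rot: [-3.138, 0.0, 1.544]
contact_force: [-5.6, 1.6, 7.6]
opening: 0.0003
grip_force: 3.7
```

Request:
{"method": "apply_moves", "body": {"delta_pos": [[0,0,-0.006],[0,0,-0.012],[0,0,-0.015],[0,0,-0.015],[0,0,-0.015]], "dr": [[0,0,0],[0,0,0],[0,0,0],[0,0,0],[0,0,0]], "jaw": [0,0,0,0,0]}}

```text
time: 11.73
tool_pos: [0.4255, -0.2212, 0.0448]
tool_rot: [-3.138, 0.0, 1.544]
contact_force: [-7.4, 0.4, 12.3]
opening: 0.0005
grip_force: 6.2
```

Request:
{"method": "apply_moves", "body": {"delta_pos": [[0,0,-0.004],[0,0,-0.008],[0,0,-0.008],[0,0,-0.008]], "dr": [[0,0,0],[0,0,0],[0,0,0],[0,0,0]], "jaw": [0,0,0,0]}}

```text
time: 12.07
tool_pos: [0.4255, -0.2213, 0.0439]
tool_rot: [-3.139, 0.001, 1.544]
contact_force: [-15.6, 4.7, 38.8]
opening: 0.0006
grip_force: 19.3
```

Request:
{"method": "apply_moves", "body": {"delta_pos": [[0,0,0.003],[0,0,0.003],[0,0,0.003],[0,0,0.003],[0,0,0.003],[0,0,0.003],[0,0,0.003],[0,0,0.003]], "dr": [[0,0,0],[0,0,0],[0,0,0],[0,0,0],[0,0,0],[0,0,0],[0,0,0],[0,0,0]], "jaw": [0,0,0,0,0,0,0,0]}}

```text
time: 12.73
tool_pos: [0.4255, -0.2213, 0.0442]
tool_rot: [-3.138, 0.001, 1.544]
contact_force: [-12.2, 2.5, 28.9]
opening: 0.0004
grip_force: 14.4
```

Request:
{"method": "apply_moves", "body": {"delta_pos": [[0,0,0],[0,0,0],[0,0,0],[0,0,0],[0,0,0],[0,0,0]], "dr": [[0,0,0],[0,0,0],[0,0,0],[0,0,0],[0,0,0],[0,0,0]], "jaw": [0,0,0,0,0,0]}}

```text
time: 13.23
tool_pos: [0.4255, -0.2213, 0.0442]
tool_rot: [-3.138, 0.001, 1.544]
contact_force: [-11.3, 2.5, 28.4]
opening: 0.0001
grip_force: 14.4
```

```bash
python3 - <<'E'
from h import *
shot("scene","scene5");shot("top","top5");print(telemetry.observe()["contact_force"])
E
```

```text
[-12.68419166   2.87746128  29.26485965]
```

Request:
{"method": "apply_moves", "body": {"delta_pos": [[0,0,0.02],[0,0,0.04],[0,0,0.06],[0,0,0.08],[0,0,0.14],[0,0,0.24],[0,0,0.34],[0,0,0.44]], "dr": [[0,0,0],[0,0,0],[0,0,0],[0,0,0],[0,0,0],[0,0,0],[0,0,0],[0,0,0]], "jaw": [0,0,0,0,0,0,0,0]}}

```text
time: 14.0
tool_pos: [0.4255, -0.2207, 0.2193]
tool_rot: [-3.137, -0.001, 1.544]
contact_force: [1.3, -1.3, -0.6]
opening: 0.0005
grip_force: 0.0
```

Request:
{"method": "apply_moves", "body": {"delta_pos": [[0,0,0.09],[0.04,-0.08,0.1],[0.08,-0.15,0.1],[0.12,-0.22,0.1],[0.173,-0.307,0.1],[0.173,-0.307,0.1],[0.173,-0.307,0.1],[0.173,-0.307,0.1]], "dr": [[0,0,0],[0.002,0.08,0],[0.004,0.16,0],[0.006,0.24,0],[0.008,0.295,0],[0.008,0.295,0],[0.008,0.295,0],[0.008,0.295,0]], "jaw": [0.45,0.45,0.45,0.45,0.45,0.45,0.45,0.45]}}

```text
time: 14.67
tool_pos: [0.495, -0.3435, 0.2568]
tool_rot: [-2.99, -0.001, 1.543]
contact_force: [-0.8, 0.6, -0.7]
opening: 0.0411
grip_force: 0.0
```

```bash
python3 - <<'E'
from h import *
st=telemetry.observe();print(st["tool_rot"],st["tool_pos"],st["opening"])
w=shot("wrist","w6"); s=shot("scene","scene6");shot("top","top6")
a=cv2.resize(w[100:310,160:440,::-1],(480,360),interpolation=cv2.INTER_CUBIC)
b=cv2.resize(s[130:250,310:420,::-1],(320,349),interpolation=cv2.INTER_CUBIC)
c=np.zeros((360,800,3),np.uint8);c[:,:480]=a;c[:349,480:]=b
cv2.imwrite('pics/k.png',np.clip(255*(c/255.)**.7,0,255).astype(np.uint8))
c4=load("wrist","w6");p=np.load("pics/w6.npy");Rt=R.from_euler("xyz",p[3:]).as_matrix()
# predicted px of panel top (L corner) if panel centred under TCP line, 0.106 lower
up=-Rt[:,2]
d=(p[:3]-np.array([.4784,-.3434,.1528]))@up
print(d,[((proj(c4,p[:3]+Rt@np.array([u,0,d-.026]))[0]-[160,100])*480/280).round(1) for u in(.05,.0)])
E
```

```text
[-2.98972585e+00 -1.47330750e-03  1.54331113e+00] [ 0.49497265 -0.34349587  0.25676912] 0.04110687536376114
0.10527846229711806 [array([212.5,  91.2]), array([212.6, 198.7])]
```

View pics/k.png

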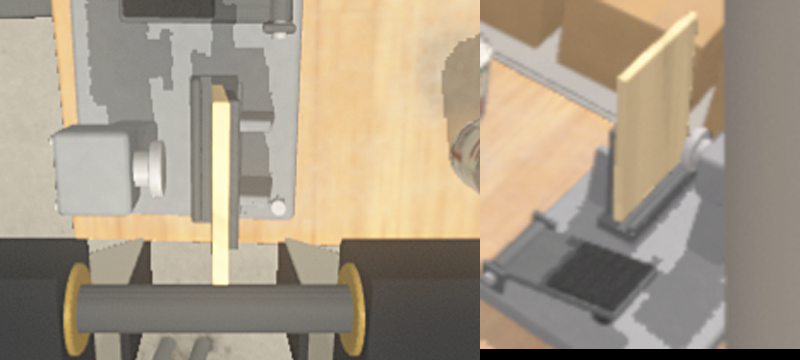

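The panel still leans on the plate, its top edge at crop columns 212–228. That is about 2 mm further into the rest than where I let go, so I'll regrasp it there.

Request:
{"method": "apply_moves", "body": {"delta_pos": [[-0.006,0,-0.07],[-0.016,0,-0.14],[-0.026,0,-0.2],[-0.034,0,-0.24],[-0.037,0,-0.257],[-0.037,0,-0.257],[-0.037,0,-0.257],[-0.037,0,-0.257]], "dr": [[0,0,0],[0,0,0],[0,0,0],[0,0,0],[0,0,0],[0,0,0],[0,0,0],[0,0,0]], "jaw": [0.45,0.45,0.45,0.45,0.45,0.45,0.45,0], "force": 30}}

```text
time: 15.48
tool_pos: [0.4815, -0.3444, 0.1569]
tool_rot: [-2.994, 0.002, 1.544]
contact_force: [-0.4, -0.1, -0.0]
opening: 0.038
grip_force: 0.0
```

Request:
{"method": "apply_moves", "body": {"delta_pos": [[0,0,0],[0,0,0],[0,0,0],[0,0,0],[0,0,0],[0,0,0],[0,0,0],[0,0,0]], "dr": [[0,0,0],[0,0,0],[0,0,0],[0,0,0],[0,0,0],[0,0,0],[0,0,0],[0,0,0]], "jaw": [0,0,0,0,0,0,0,0]}}

```text
time: 16.15
tool_pos: [0.4809, -0.3441, 0.155]
tool_rot: [-2.992, 0.0, 1.544]
contact_force: [-0.1, 1.3, 2.5]
opening: 0.0081
grip_force: 30.0
```

Request:
{"method": "apply_moves", "body": {"delta_pos": [[0.005,0,0.03],[0.012,0,0.08],[0.02,0,0.14],[0.03,0,0.2],[0.039,0,0.26],[0.039,0,0.33],[0.02,0,0.36],[0,0,0.36]], "dr": [[0,0,0],[0,0,0],[0,0,0],[0,0,0],[0,0,0],[0,0,0],[-0.004,-0.15,0],[-0.008,-0.3,0]], "jaw": [0,0,0,0,0,0,0,0]}}

```text
time: 16.82
tool_pos: [0.4826, -0.3447, 0.3014]
tool_rot: [3.135, 0.004, 1.545]
contact_force: [0.3, -0.7, -1.6]
opening: 0.0083
grip_force: 30.0
```

Request:
{"method": "apply_moves", "body": {"delta_pos": [[-0.04,0,0],[-0.08,0,0],[-0.12,0.03,0],[-0.15,0.07,0],[-0.15,0.11,0],[-0.15,0.15,0]], "dr": [[0,0,0.2],[0,0,0.4],[0,0,0.6],[0,0,0.8],[0,0,1],[0,0,1]], "jaw": [0,0,0,0,0,0]}}

```text
time: 17.32
tool_pos: [0.4199, -0.2834, 0.2987]
tool_rot: [-3.141, -0.0, 2.046]
contact_force: [1.4, 0.7, -0.8]
opening: 0.0078
grip_force: 30.0
```

Request:
{"method": "apply_moves", "body": {"delta_pos": [[0,0.02,0],[0,0.05,0],[0,0.08,0],[0,0.11,0],[0,0.14,0],[0,0.17,0]], "dr": [[0,0,0.2],[0,0,0.4],[0,0,0.6],[0,0,0.8],[0,0,1],[0,0,1]], "jaw": [0,0,0,0,0,0]}}

```text
time: 17.82
tool_pos: [0.4209, -0.2149, 0.2986]
tool_rot: [3.141, -0.0, 2.544]
contact_force: [0.4, 0.3, -1.9]
opening: 0.0076
grip_force: 30.0
```

Request:
{"method": "apply_moves", "body": {"delta_pos": [[0,0.08,0],[0,0.16,0],[0,0.24,0],[0,0.32,0],[0,0.4,0],[0,0.48,0],[0,0.5,0],[0,0.5,0]], "dr": [[0,0,0.2],[0,0,0.4],[0,0,0.6],[0,0,0.8],[0,0,1],[0,0,1],[0,0,1],[0,0,1]], "jaw": [0,0,0,0,0,0,0,0]}}

```text
time: 18.48
tool_pos: [0.4205, -0.0139, 0.2989]
tool_rot: [3.141, 0.0, 3.043]
contact_force: [0.6, 0.5, -1.4]
opening: 0.0079
grip_force: 30.0
```

Request:
{"method": "apply_moves", "body": {"delta_pos": [[0.002,0.03,0],[0.002,0.051,-0.03],[0.002,0.051,-0.1],[0.002,0.051,-0.17],[0.002,0.051,-0.23],[0.002,0.051,-0.23],[0.002,0.051,-0.23],[0.002,0.051,-0.23]], "dr": [[0,0,0.15],[0,0,0.278],[0,0,0.278],[0,0,0.278],[0,0,0.278],[0,0,0.278],[0,0,0.278],[0,0,0.278]], "jaw": [0,0,0,0,0,0,0,0]}}

```text
time: 19.15
tool_pos: [0.4225, 0.0036, 0.2081]
tool_rot: [-3.141, 0.002, -3.103]
contact_force: [0.1, 0.5, -1.0]
opening: 0.008
grip_force: 30.0
```

Request:
{"method": "apply_moves", "body": {"delta_pos": [[0,0,-0.015],[0,0,-0.03],[0,0,-0.045],[0,0,-0.06],[0,0,-0.075],[0,0,-0.075]], "dr": [[0,0,0],[0,0,0],[0,0,0],[0,0,0],[0,0,0],[0,0,0]], "jaw": [0,0,0,0,0,0]}}

```text
time: 19.65
tool_pos: [0.4208, 0.0045, 0.1756]
tool_rot: [3.141, -0.002, -3.101]
contact_force: [0.0, 0.3, -0.7]
opening: 0.0081
grip_force: 30.0
```

Request:
{"method": "apply_moves", "body": {"delta_pos": [[0,0.003,-0.015],[0,0.003,-0.03],[0,0.003,-0.05],[0,0.003,-0.07],[0,0.003,-0.09],[0,0.003,-0.1],[0,0.003,-0.1],[0,0.003,-0.1]], "dr": [[0,0,0],[0,0,0],[0,0,0],[0,0,0],[0,0,0],[0,0,0],[0,0,0],[0,0,0]], "jaw": [0,0,0,0,0,0,0,0]}}

```text
time: 20.32
tool_pos: [0.4215, 0.0056, 0.1366]
tool_rot: [3.141, -0.0, -3.101]
contact_force: [0.2, 0.3, -1.3]
opening: 0.0077
grip_force: 30.0
```

Request:
{"method": "apply_moves", "body": {"delta_pos": [[0,0,-0.004],[0,0,-0.008],[0,0,-0.01],[0,0,-0.01]], "dr": [[0,0,0],[0,0,0],[0,0,0],[0,0,0]], "jaw": [0,0,0,0]}}

```text
time: 20.65
tool_pos: [0.4215, 0.0056, 0.1328]
tool_rot: [3.141, 0.0, -3.101]
contact_force: [-0.5, -0.0, -0.2]
opening: 0.0078
grip_force: 30.0
```

Request:
{"method": "apply_moves", "body": {"delta_pos": [[0,0,-0.003],[0,0,-0.005],[0,0,-0.005],[0,0,-0.005]], "dr": [[0,0,0],[0,0,0],[0,0,0],[0,0,0]], "jaw": [0,0,0,0]}}

```text
time: 20.98
tool_pos: [0.4217, 0.0055, 0.1311]
tool_rot: [-3.142, 0.001, -3.101]
contact_force: [-1.6, 0.5, 3.8]
opening: 0.0076
grip_force: 30.0
```

Request:
{"method": "apply_moves", "body": {"delta_pos": [[0,0,0],[0,0,0],[0,0,0],[0,0,0],[0,0,0],[0,0,0],[0,0,0],[0,0,0]], "dr": [[0,0,0],[0,0,0],[0,0,0],[0,0,0],[0,0,0],[0,0,0],[0,0,0],[0,0,0]], "jaw": [0.15,0.2,0.3,0.4,0.45,0.45,0.45,0.45]}}

```text
time: 21.65
tool_pos: [0.4215, 0.0056, 0.1308]
tool_rot: [3.141, 0.0, -3.101]
contact_force: [0.3, 0.1, 0.4]
opening: 0.0412
grip_force: 0.0
```

Request:
{"method": "apply_moves", "body": {"delta_pos": [[0,0,0.06],[0,0,0.13],[0,0,0.22],[0,0,0.31],[0,0,0.4],[0,0,0.45],[0,0,0.45],[0,0,0.45]], "dr": [[0,0,0],[0,0,0],[0,0,0],[0,0,0],[0,0,0],[0,0,0],[0,0,0],[0,0,0]], "jaw": [0.45,0.45,0.45,0.45,0.45,0.45,0.45,0.45]}}

```text
time: 22.32
tool_pos: [0.4218, 0.0056, 0.3115]
tool_rot: [-3.141, 0.002, -3.101]
contact_force: [0.9, 0.2, -0.4]
opening: 0.0412
grip_force: 0.0
```

```bash
python3 - <<'E'
from h import *
print(telemetry.observe()["tool_pos"],telemetry.observe()["time"])
w=shot("wrist","w7");s=shot("scene","scene7")
a=cv2.resize(w[:,:,::-1],(400,300),interpolation=cv2.INTER_CUBIC)
b=cv2.resize(s[150:350,230:430,::-1],(400,400),interpolation=cv2.INTER_CUBIC)
c=np.zeros((400,800,3),np.uint8);c[:300,:400]=a;c[:,400:]=b
cv2.imwrite('pics/l.png',c)
S=strips("scene7",(260,245,345,335),225)
print([(a.round(1).tolist(),b.round(1).tolist()) for r,a,b in S])
W=strips("w7",(150,130,330,280))
cw=load("wrist","w7");cs=load("scene","scene7")
print([(a.round(1).tolist(),b.round(1).tolist()) for r,a,b in W])
if len(W)==3 and len(S)==3:
    print(tri(cw,[W[2][2],W[2][1]],cs,[S[0][1],S[0][2]]).round(4))
E
```

```text
[0.4218384  0.00555457 0.31152612] 22.3167
[([268.79998779296875, 263.3999938964844], [317.3999938964844, 294.8999938964844]), ([280.1000061035156, 263.79998779296875], [325.6000061035156, 292.70001220703125]), ([293.70001220703125, 251.8000030517578], [339.20001220703125, 279.70001220703125])]
[([181.10000610351562, 130.3000030517578], [180.8000030517578, 135.5]), ([187.0, 147.0], [187.0, 155.0]), ([203.10000610351562, 165.10000610351562], [200.6999969482422, 192.0]), ([205.5, 148.0], [205.5, 153.0]), ([218.3000030517578, 140.6999969482422], [233.1999969482422, 226.5]), ([255.39999389648438, 148.89999389648438], [257.5, 231.0]), ([260.5, 130.0], [260.5, 139.0]), ([321.6000061035156, 171.8000030517578], [264.29998779296875, 267.3999938964844]), ([318.70001220703125, 211.60000610351562], [317.1000061035156, 218.39999389648438])]
```

View pics/l.png

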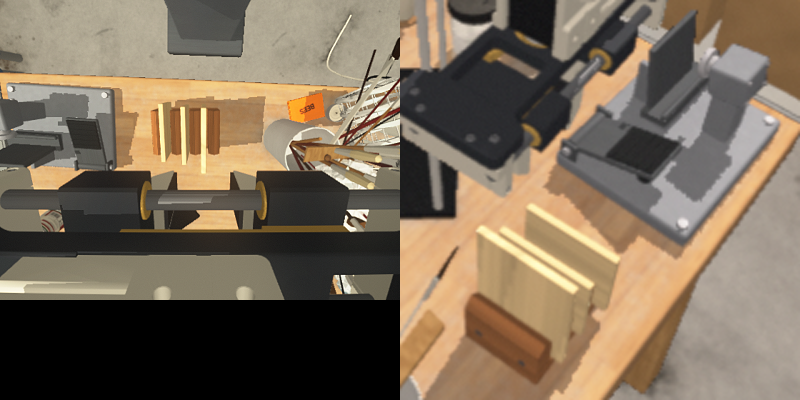

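The tall panel is back in its slot. Its top edge in the scene image runs (268.8,263.4)–(317.4,294.9), within 1 px of the start, and the short panels haven't moved. The rest is empty, the pedal is up and the gripper is clear.

```bash
python3 -c "
from cell import job
print(job.hand_in())"
```

```text
the job is handed in; nothing more can be done
None
```

I marked the tall panel in the press, put it back upright in its own slot and handed the job in at about 22 s of robot time; the hand-in returned no verdict.

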